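Unhook the sample stand and set it on the microscope stage

ROBOT

A 7-joint arm with a two-finger parallel gripper is mounted at the origin on the work surface. World frame = base frame: x ahead of the robot, y to its left, z up, the work surface at z = 0. Lengths are in m, angles in rad, forces in N, time in s.
With the tool pointing down it reaches from about 0.425 to 0.875 m from the base axis. Payload 4.7 kg.
Tool frame: the origin (TCP) lies on the mounting face of the last link; the fingertips stand 182 mm ahead of it and the grasp point (between the pads) lies 164 mm ahead of it; z points along the fingers, y is the direction in which the jaws open and shut (so a half turn about z gives the same grasp; the last joint's range is limited). The gripper opens to 87 mm and grips with 3 to 60 N. Pads are 19 mm wide; open, the fingers measure 117 mm over their backs; the gripper's body (75 mm by 190 mm) begins 51 mm behind the grasp point.
Start: joints at [1.217, 0.321, -0.07, 1.45, 0.023, 1.371, -0.057], TCP at [0.234, -0.607, 0.405] pointing down, gripper open.
Joint ranges: [-2.86, 2.86], [-0.3, 2.09], [-1.38, 1.24], [0.06, 2.45], [-1.56, 4.7], [0.09, 2.05], [-2.69, 2.69]. Speed limits (rad/s): [2.57, 2.57, 3.14, 3.14, 3.14, 3.14, 3.14].

INTERFACE

Orientations are given as a rotation vector (axis times angle).
In Python, from bench import ctrl gives the robot as it stands. The module is installed in compiled form; this text tells all that it offers.
- The arm moves only by the tool play_rows, never from a script. Its argument "targets" is text: rows parted by semicolons, each of 7 numbers parted by spaces: the shift along the tool's x, y, z in cm, then the turn, a rotation vector about the tool's x, y, z in rad, then the opening, from -1 (shut) to 1 (fully open). In form: x y z ax ay az grip; .... A call has 1 to 20 rows; each row shifts and turns the pose as measured when the row begins, along the tool's axes as they then stand; what a row does not reach is not made up. A row lasts 1/8 s, in which the tool goes at most 62.5 mm and 10.7 degrees, less where a joint would pass 70% of its speed; a pose out of reach is approached as far as the arm can. A call is refused whole if a number of a shift passes 6.25 or a number of a turn 0.188, either way. A call with a gripper value outside its range is refused whole. The fingers move at their own pace and stop on an object; "newtons" is the grip in N (left out, the last holds). Time passes only in rows, so rows that do not move let the fingers close. It gives the time, the measured TCP pose, the force and the opening at its end, in the units of the state.
- ctrl.get_state(): the state, without advancing time (a new reading comes with each control period).
- ctrl.get_image(name): name is "scene" or "top"; returns a dict with "pixels" (384x512x3 uint8, blue, green, red), "depth" (384x512 float32, m along the optical axis (not along the pixel's ray), 0 where there is no reading), "intrinsics" (3x3 intrinsics, pixels), "k1" (the pictures are not rectified: a ray, as slopes to the right and down, at radius r is drawn at 1 + k1 r^2 times it, then the intrinsics apply), "R" (3x3) and "t" (3): a world point X has camera coordinates R X + t. Camera axes: x right, y down, z forward; pixel columns grow to the right and rows downward; lengths in m; the calibration is good to about 2 mm. A picture is of the moment at which its call begins.
- ctrl.close_job(): hands the job in, once; it reports no verdict.
The state is a dict: "time": time; "joint_positions": joint angles; "qd": joint speeds; "joint_torque": joint torques, N m; "position": TCP position; "tool_rot": TCP orientation; "ft_force": force on the tool from outside, world axes, zero at the start; "torque": the same for the moment, N m; "grip_width": opening from 0.0 (shut) to 1.0 (fully open).
Only numpy, scipy, OpenCV 4.12 (cv2) and the standard library are available. Lean on these libraries where they do the work, as an engineer would, in place of code of your own. Each camera call takes 0.05 s, during which the arm holds its last target.

TASK

Two sample stands hang on barbed hooks at the microscope bench. Take the one with the rectangular foot off its hook (raise it, tilt its foot outward, and back it over the barbed tip) and set it down gently, upright, in the middle of the round stage plate. Leave the round-footed stand hanging on its hook, and let go of the one you moved.

Things in the scene. Friction and masses are not known exactly. Their poses are not given: they have to be found in the camera images.
- stand: stand to move, 200 g, aluminium inverted T. Origin: centre of foot underside; z up; sizes mm. Foot 44 (x) x 64 (y) x 12; plate 5 (x) x 64 (y) to z 84; window 36 x 36, z 40 to 76, centred; white grip block 12 (x) x 30 (y), z 84 to 122: pinch it from above across y near z 108. Hangs by the window's top edge on the hook's arm, origin 34 above table, axes as the hook's within 4 deg and 6 mm.
- hook: its hook, fixed: steel strip 14 wide, 4 thick (mm), on a post. Origin on table below the stand; +x: the way the hook points, z up. Post x -70 to -56, top z 110. Level arm to x 35, top z 110; then the end runs up 45, leaning 15 deg to +x, to the tip x 47, z 152; barb points back to x 39, z 147. The window passes only if the foot is tilted to +x, about 30 deg, out along arm and end.
- stand_other: the other stand, to be left hanging on an equal hook of its own: same build and materials, but a round foot 52 mm across, plate 46 mm wide, round white grip 22 mm across, 114 mm tall. Origin: centre of the underside of its foot, 34 mm above the table; z up.
- stage: round stage plate, fixed on the table: black disc 120 mm across with a raised white disc 104 mm across on it, a small dark dot in the middle. Origin: centre of its underside, on the table; z up; the flat white top is at z = 20 mm.
Mind the look-alikes: they are no part of the job. What is shaped like the stand but green or yellow is not meant.

How it is judged:
By the outcome, as a careful person would: the job done as asked, in the order asked, and still so for the second after the job is handed in, with the robot touching nothing.
It also fails if it takes over 48 s, if anything falls off the work surface, if the arm or the gripper's body presses on something with over 40 N, if the wrist force passes 120 N, or if a joint passes its speed limit or range.

## Working session

There is one attempt and no reset: what is moved stays moved. The work goes in short steps, Python scripts to look and compute and a tool call to move; the robot and the scene stay as the last step left them, time stands still between calls to the robot, and variables do not carry over. Pictures are saved under pics/ and viewed, and the job is handed in when it is done.

Besides the shell and the picture viewer there is one more tool, called after "Request:" in YAML: its name, and indented under it one key for each argument. play_rows: Moves the arm, as the interface text tells. Its arguments: {"type":"object","properties":{"targets":{"type":"string"},"newtons":{"type":"number"}},"required":["targets"]}

```bash
mkdir -p pics
cat > h.py <<'E'
import numpy as np, cv2
from bench import ctrl
from scipy.spatial.transform import Rotation as Ro
def grab(n):
    im=ctrl.get_image(n); np.savez(f'{n}.npz',**{k:np.asarray(v) for k,v in im.items()}); return im
def load(n): return dict(np.load(f'{n}.npz'))
def ray(im,u,v):
    K=im['intrinsics'];k=float(im['k1'])
    d=np.array([(u-K[0,2])/K[0,0],(v-K[1,2])/K[1,1]]);s=d.copy()
    for _ in range(30): s=d/(1+k*(s@s))
    return np.array([s[0],s[1],1.])
def onplane(im,u,v,z):
    R=im['R'];t=im['t'];c=-R.T@t;d=R.T@ray(im,u,v);return c+d*(z-c[2])/d[2]
def bydepth(im,u,v,):
    D=im['depth'][int(round(v)),int(round(u))];return im['R'].T@(ray(im,u,v)*D-im['t'])
def proj(im,X):
    p=im['R']@np.asarray(X)+im['t'];s=p[:2]/p[2];s=s*(1+float(im['k1'])*(s@s));K=im['intrinsics'];return np.array([K[0,0]*s[0]+K[0,2],K[1,1]*s[1]+K[1,2]])
def cloud(im):
    D=im['depth'];K=im['intrinsics'];v,u=np.mgrid[:D.shape[0],:D.shape[1]]
    dx=(u-K[0,2])/K[0,0];dy=(v-K[1,2])/K[1,1];sx,sy=dx,dy
    for _ in range(30):
        f=1+float(im['k1'])*(sx*sx+sy*sy);sx,sy=dx/f,dy/f
    P=np.stack([sx*D,sy*D,D],-1)-im['t'];P=P@im['R'];P[D<=0]=np.nan;return P
E
python3 - <<'E'
from h import *
for n in('scene','top'):
    im=grab(n);cv2.imwrite(f'pics/{n}0.png',im['pixels']);print(n,-im['R'].T@im['t'],im['k1'],im['intrinsics'][0,0])
s=ctrl.get_state();print(s)
E
```

```text
scene [ 1.08083153 -0.43573149  0.57799728] -0.1538128392993316 423.6395415015993
top [ 0.36536369 -0.05327557  1.04130413] 0.012571548241289731 470.94672070316244
{'time': 0.1, 'joint_positions': array([ 1.21707879,  0.3217494 , -0.07007231,  1.45152166,  0.02255838,
        1.37077744, -0.05689524]), 'qd': array([-1.90757466e-05, -3.79139511e-03,  1.40867637e-03, -3.17234289e-03,
        6.50921538e-05, -5.80274390e-04,  8.24765680e-04]), 'joint_torque': array([-2.41942680e-04, -4.92570198e+01, -4.05686824e-01, -3.13398814e+01,
       -6.41055428e-02,  3.94282141e-02,  3.62349715e-05]), 'position': array([ 0.23363716, -0.6063768 ,  0.4037859 ]), 'tool_rot': array([-3.08700712e+00, -5.74235018e-01,  5.61954716e-04]), 'ft_force': array([0.33246103, 0.73196802, 0.17597273]), 'torque': array([-0.00584475, -0.00405582,  0.05737354]), 'grip_width': 1.0007003344678604}
```

View pics/scene0.png

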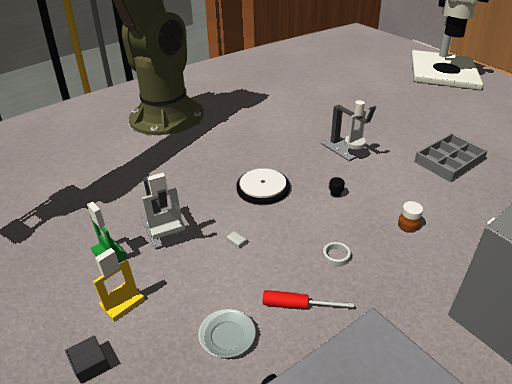

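View pics/top0.png

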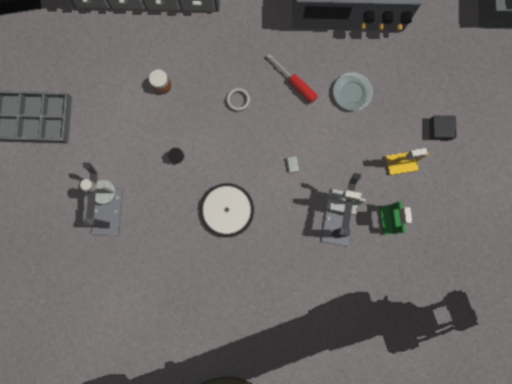

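Run:
```python
from h import *
a=load('scene');b=load('top')
A=cv2.resize(a['pixels'][160:260,80:210],None,fx=5.5,fy=5.5,interpolation=cv2.INTER_CUBIC)
B=cv2.resize(b['pixels'][160:260,300:430],None,fx=5.5,fy=5.5,interpolation=cv2.INTER_CUBIC)
cv2.imwrite('pics/ca.png',A);cv2.imwrite('pics/cb.png',B)
P=cloud(b)
print((b['depth']>0).mean(),(a['depth']>0).mean())
# stage: white top
for (u,v) in [(227,210)]: print(bydepth(b,u,v),onplane(b,u,v,.02))
m=(P[...,2]>.012)&(P[...,2]<.03)&(b['pixels'].min(-1)>130)
m[:,:190]=0;m[:,265:]=0;m[:160]=0
p=P[m];print(m.sum(),p.mean(0))
c=max(cv2.findContours(m.astype('uint8'),0,1)[0],key=len);print(cv2.fitEllipse(c),onplane(b,*cv2.fitEllipse(c)[0],.02))
Q=cloud(a)
for nm,C,im in(('top',P,b),('scene',Q,a)):
    print(nm)
    s=(C[...,2]>.12)&(C[...,2]<.17)&(im['pixels'].min(-1)>120)
    n,l,st,ce=cv2.connectedComponentsWithStats(s.astype('uint8'))
    for i in range(1,n):
        if st[i,4]>8: q=C[l==i];print(ce[i],st[i],q.min(0).round(4),q.max(0).round(4),q.mean(0).round(4))
```

```text
0.9957987467447916 0.9959920247395834
[0.46056804 0.01098307 0.01864547] [0.46044194 0.01089796 0.02      ]
1752 [0.46177478 0.0125306  0.01937671]
((226.2688446044922, 209.43983459472656), (46.346214294433594, 46.75836944580078), 35.787235260009766) [0.46162091 0.01253326 0.02      ]
top
[418.77380952 151.38095238] [411 148  16   8  84] [ 0.5709 -0.3867  0.12  ] [ 0.5858 -0.3577  0.1254] [ 0.5785 -0.3723  0.1223]
[ 86.52941176 184.21008403] [ 80 179  16  11 119] [0.4809 0.2658 0.1204] [0.5011 0.2865 0.1511] [0.4911 0.2748 0.1449]
[353.20175439 194.20175439] [345 190  17  11 114] [ 0.4755 -0.258   0.121 ] [ 0.4926 -0.2205  0.1585] [ 0.4846 -0.2357  0.155 ]
[407.58333333 215.        ] [404 208   8  15  84] [ 0.4373 -0.3555  0.12  ] [ 0.4649 -0.3411  0.1248] [ 0.4511 -0.3484  0.122 ]
scene
[358.01923077 106.59615385] [354 100  11  15 104] [0.4831 0.2656 0.1201] [0.5038 0.2879 0.1484] [0.4947 0.272  0.1372]
[154.         178.54320988] [147 173  17  22  81] [ 0.4781 -0.249   0.1207] [ 0.4954 -0.2197  0.1559] [ 0.4866 -0.237   0.1502]
[ 93.09259259 206.03703704] [ 87 202  13  10  54] [ 0.4399 -0.3537  0.1201] [ 0.4692 -0.3405  0.1221] [ 0.4544 -0.3465  0.1208]
[105.24285714 253.72857143] [ 96 248  19  14  70] [ 0.5733 -0.3845  0.12  ] [ 0.5887 -0.3561  0.1227] [ 0.5804 -0.3697  0.1207]
[366.91456044 358.31868132] [ 268  309  193   75 7280] [ 0.8907 -0.2938  0.1203] [ 1.0337 -0.1199  0.1272] [ 0.9397 -0.1823  0.1237]
```

View pics/ca.png

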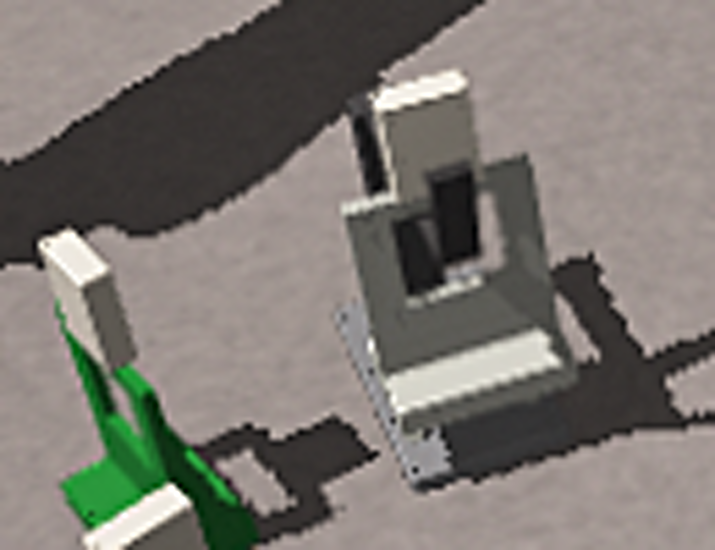

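View pics/cb.png

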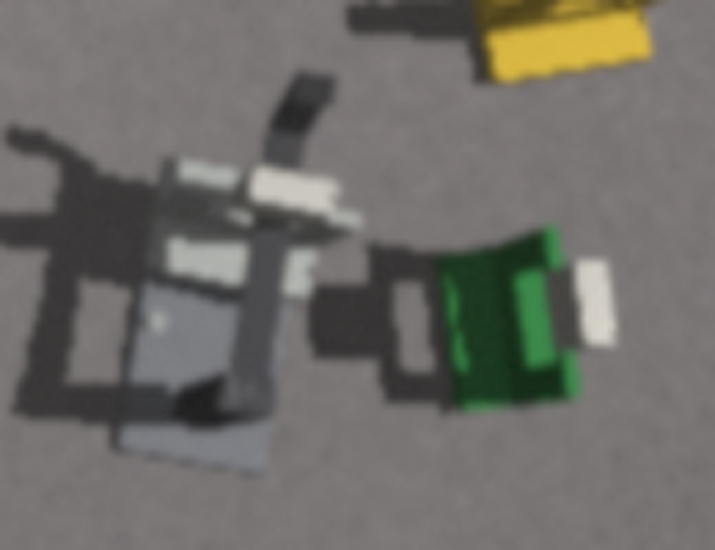

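Run:
```python
from h import *
a=load('scene');b=load('top')
f=lambda im,o,p:(o[0]+p[0]/5.5,o[1]+p[1]/5.5)
print('scene')
for p in [(365,150),(370,120),(455,190),(455,240),(420,260),(430,140),(420,90),(470,360),(360,210),(525,165)]:
    u,v=f(a,(80,160),p);print(p,np.round([u,v],1),bydepth(a,u,v).round(4))
print('top')
for p in [(315,80),(300,110),(285,140),(265,250),(250,370),(225,390),(205,405),(130,445),(255,465),(295,190)]:
    u,v=f(b,(300,160),p);print(p,np.round([u,v],1),bydepth(b,u,v).round(4))
P=cloud(b);px=b['pixels']
# grip top
s=(P[...,2]>.150)&(px.min(-1)>120);s[:,:300]=0
for im,C in((b,P),(a,cloud(a))):
    s=(C[...,2]>.151)&(C[...,2]<.165)&(im['pixels'].min(-1)>110)&(abs(C[...,1]+.24)<.05)&(abs(C[...,0]-.48)<.06)
    c=np.vstack(cv2.findContours(s.astype('uint8'),0,1)[0]);pts=np.argwhere(s)[:,::-1].astype('float32')
    r=cv2.minAreaRect(pts);bx=cv2.boxPoints(r);print(s.sum(),r)
    w=np.array([onplane(im,*q,.156) for q in bx]);print(w.round(4),w.mean(0).round(4),C[s].mean(0).round(4))
# hook dark points in top
s=(P[...,2]>.09)&(px.max(-1)<95)&(abs(P[...,1]+.24)<.06)&(abs(P[...,0]-.46)<.12)
q=P[s];print(len(q));
for lo,hi in((.09,.1),(.1,.115),(.115,.13),(.13,.16)):
    k=q[(q[:,2]>=lo)&(q[:,2]<hi)]
    if len(k):print(lo,len(k),k.min(0).round(4),k.max(0).round(4),k.mean(0).round(4))
k=q[(q[:,2]>.1)&(q[:,2]<.115)];l=cv2.fitLine(k[:,:2].astype('float32'),cv2.DIST_HUBER,0,.01,.01).ravel();print(l,np.degrees(np.arctan2(l[1],l[0])))
```

```text
scene
(365, 150) [146.4 187.3] [ 0.4236 -0.2347  0.0922]
(370, 120) [147.3 181.8] [ 0.4289 -0.2322  0.1073]
(455, 190) [162.7 194.5] [ 0.5251 -0.2403  0.14  ]
(455, 240) [162.7 203.6] [ 0.5175 -0.2409  0.1153]
(420, 260) [156.4 207.3] [ 0.4271 -0.2244  0.0389]
(430, 140) [158.2 185.5] [ 0.4915 -0.2336  0.1363]
(420, 90) [156.4 176.4] [ 0.4888 -0.2327  0.1542]
(470, 360) [165.5 225.5] [ 0.4928 -0.2356  0.0431]
(360, 210) [145.5 198.2] [ 0.484  -0.2591  0.1151]
(525, 165) [175.5 190. ] [ 0.4939 -0.2037  0.1138]
top
(315, 80) [357.3 174.5] [ 0.5235 -0.2444  0.1503]
(300, 110) [354.5 180. ] [ 0.5169 -0.2445  0.1249]
(285, 140) [351.8 185.5] [ 0.5083 -0.2423  0.1094]
(265, 250) [348.2 205.5] [ 0.4678 -0.2348  0.111 ]
(250, 370) [345.5 227.3] [ 0.4245 -0.2299  0.1088]
(225, 390) [340.9 230.9] [ 0.417  -0.2209  0.1094]
(205, 405) [337.3 233.6] [ 0.4129 -0.2187  0.0806]
(130, 445) [323.6 240.9] [ 0.4    -0.2025  0.0018]
(255, 465) [346.4 244.5] [ 0.3933 -0.2505  0.0113]
(295, 190) [353.6 194.5] [ 0.4836 -0.2359  0.1579]
113 ((353.0941162109375, 194.07647705078125), (15.835925102233887, 7.050
[... 169 characters left out ...]
 [ 0.4846 -0.2356  0.1554]
65 ((155.21923828125, 176.30384826660156), (3.8590548038482666, 16.22557258605957), 74.74488067626953)
[[ 0.4814 -0.2473  0.156 ]
 [ 0.4867 -0.2194  0.156 ]
 [ 0.4982 -0.223   0.156 ]
 [ 0.4929 -0.2505  0.156 ]] [ 0.4898 -0.235   0.156 ] [ 0.4868 -0.234   0.1539]
475
0.09 22 [ 0.4078 -0.2608  0.0905] [ 0.4939 -0.2044  0.0999] [ 0.4545 -0.2262  0.0957]
0.1 327 [ 0.4091 -0.2638  0.1009] [ 0.5167 -0.2037  0.1149] [ 0.4544 -0.2323  0.1094]
0.115 50 [ 0.4757 -0.2496  0.115 ] [ 0.5229 -0.204   0.1299] [ 0.5025 -0.2351  0.1222]
0.13 76 [ 0.4756 -0.2504  0.1304] [ 0.5262 -0.2198  0.1547] [ 0.5059 -0.2385  0.1438]
[ 0.9917198  -0.12842058  0.4588669  -0.23314136] -7.3783336
```

Run:
```python
from h import *
b=load('top');P=cloud(b);px=b['pixels']
s=(P[...,2]>.103)&(P[...,2]<.115)&(px.max(-1)<95)&(P[...,0]>.43)&(P[...,0]<.473)&(abs(P[...,1]+.235)<.02)
q=P[s];l=cv2.fitLine(q[:,:2].astype('float32'),cv2.DIST_HUBER,0,.01,.01).ravel();print(len(q),l,np.degrees(np.arctan2(l[1],l[0])),q[:,2].mean())
# line through arm midpoints per row
v0,v1=205,225
for v in range(198,232,3):
    r=s[v];u=np.where(r)[0]
    if len(u):print(v,u.min(),u.max(),[onplane(b,x,v,.11).round(4)[:2] for x in(u.min()-.5,u.max()+.5)])
# tip/end region
s=(P[...,2]>.112)&(px.max(-1)<100)&(P[...,0]>.500)&(abs(P[...,1]+.24)<.03)
q=P[s];print(q.min(0),q.max(0));k=q[q[:,2]>.14];print(len(k),k.mean(0),k.min(0),k.max(0))
a=load('scene');Q=cloud(a)
s=(Q[...,2]>.105)&(Q[...,2]<.16)&(a['pixels'].max(-1)<110)&(Q[...,0]>.503)&(abs(Q[...,1]+.24)<.03)&(Q[...,0]<.56)
q=Q[s];print(len(q),q.mean(0));
for lo in np.arange(.105,.16,.01):
    k=q[(q[:,2]>=lo)&(q[:,2]<lo+.01)]
    if len(k):print(lo.round(3),len(k),k.mean(0).round(4),k[:,1].min().round(4),k[:,1].max().round(4))
st=ctrl.get_state();print(Ro.from_rotvec(st['tool_rot']).as_matrix().round(3))
```

```text
137 [ 0.98553383 -0.1694787   0.45184374 -0.23286058] -9.75751 0.10938977187099747
204 346 352 [array([ 0.4706, -0.2297]), array([ 0.471 , -0.2436])]
207 346 350 [array([ 0.4646, -0.2297]), array([ 0.4649, -0.2396])]
210 345 350 [array([ 0.4586, -0.2277]), array([ 0.4589, -0.2396])]
213 344 350 [array([ 0.4526, -0.2258]), array([ 0.453 , -0.2396])]
216 344 349 [array([ 0.4466, -0.2258]), array([ 0.447 , -0.2376])]
219 343 349 [array([ 0.4406, -0.2238]), array([ 0.441 , -0.2377])]
222 344 348 [array([ 0.4347, -0.2258]), array([ 0.435 , -0.2357])]
[ 0.50260196 -0.26949136  0.11207475] [ 0.8931085  -0.21043116  0.1546542 ]
41 [ 0.52179321 -0.24332475  0.14970048] [ 0.5170744  -0.25048546  0.14483648] [ 0.52644538 -0.23662433  0.1546542 ]
142 [ 0.52253726 -0.24202357  0.13007495]
0.105 26 [ 0.5161 -0.2422  0.1099] -0.2473 -0.2355
0.115 32 [ 0.5207 -0.2414  0.1205] -0.2472 -0.2354
0.125 27 [ 0.5231 -0.2419  0.1305] -0.2478 -0.2356
0.135 30 [ 0.5257 -0.2425  0.1407] -0.2477 -0.236
0.145 27 [ 0.5269 -0.2423  0.1486] -0.2487 -0.2357
[[ 0.933  0.36  -0.001]
 [ 0.36  -0.933  0.002]
 [-0.    -0.002 -1.   ]]
```

Request:
play_rows:
  targets: "3.7 -2.55 0 0 0 0 1;3.7 -2.55 0 0 0 0 1;3.7 -2.55 0 0 0 0 1;3.7 -2.55 0 0 0 0 1;3.7 -2.55 0 0 0 0 1;3.7 -2.55 0 0 0 0 1;3.7 -2.55 0 0 0 0 1;3.7 -2.55 0 0 0 0 1;3.7 -2.55 0 0 0 0 1;3.7 -2.55 0 0 0 0 1;0 0 0 0 0 0.14 1;0 0 0 0 0 0.14 1;0 0 0 0 0 0.14 1;0 0 0 0 0 0.14 1"
  newtons: 45

```text
time: 1.85
position: [0.4936, -0.2215, 0.3968]
tool_rot: [-3.117, 0.327, 0.016]
ft_force: [-0.4, -0.2, 0.1]
grip_width: 1.001
```

```bash
cat >> h.py <<'E'
def go(grasp,yaw,tilt=0,sgn=1):
    # tool target: x along yaw, z down, tilted so the foot goes to +x by tilt deg
    R=Ro.from_euler('z',yaw,degrees=True)*Ro.from_euler('y',-tilt,degrees=True)*Ro.from_euler('x',180,degrees=True)
    M=R.as_matrix();tcp=np.array(grasp)-.164*M[:,2]
    s=ctrl.get_state();R0=Ro.from_rotvec(s['tool_rot']);p=s['position']
    print('t',round(s['time'],2),'grasp now',(p+.164*R0.as_matrix()[:,2]).round(4),'f',s['ft_force'].round(1),'w',round(s['grip_width'],3))
    e=(R0.inv()*R).as_rotvec();d=R0.inv().apply(tcp-p)*100
    print('shift cm',d.round(2),'turn',e.round(3),'q',s['joint_positions'].round(2));return d,e
E
python3 - <<'E'
from h import *
go([.486,-.2352,.142],-11)
E
```

```text
t 1.85 grasp now [ 0.492  -0.2201  0.2329] f [-0.4 -0.2  0.1] w 1.001
shift cm [-0.36  1.56  9.08] turn [-0.007  0.011 -0.017] q [ 0.71  0.12 -0.37  1.72  0.04  1.33 -1.44]
```

Request:
play_rows:
  targets: "-0.2 0.8 1 -0.007 0.011 -0.017 1;-0.15 0.75 1 0 0 0 1;0 0 0 0 0 0 1"

```text
time: 2.22
position: [0.4858, -0.2372, 0.374]
tool_rot: [3.128, -0.292, -0.003]
ft_force: [-0.6, -0.5, 0.1]
grip_width: 1.0
```

Run:
```python
from h import *
go([.486,-.2352,.142],-11)
im=grab('scene');cv2.imwrite('pics/s1.png',cv2.resize(im['pixels'][110:260,70:270],None,fx=3.5,fy=3.5,interpolation=cv2.INTER_CUBIC))
```

```text
t 2.23 grasp now [ 0.4854 -0.2372  0.21  ] f [-0.6 -0.5  0.1] w 1.0
shift cm [ 0.   -0.21  6.8 ] turn [0.    0.002 0.006] q [ 0.73  0.13 -0.35  1.76  0.05  1.27 -1.39]
```

View pics/s1.png

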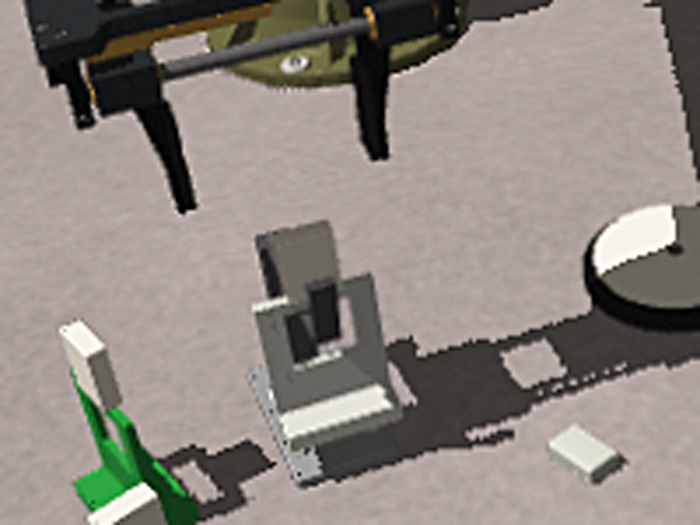

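The fingers straddle the white grip of the grey stand. Candidates in the scene picture: green (105,240), yellow (118,290), grey round-footed (355,125) and grey rectangular-footed (160,205). The last fits the description, and the crop shows its rectangular foot.

Request:
play_rows:
  targets: "0 -0.2 1.6 0 0 0.006 1;0 0 1.6 0 0 0 1;0 0 1.5 0 0 0 1;0 0 1.2 0 0 0 1;0 0 0.8 0 0 0 1;0 0 0 0 0 0 1"

```text
time: 3.02
position: [0.4864, -0.2341, 0.3018]
tool_rot: [-3.126, 0.298, 0.004]
ft_force: [-0.8, -0.5, -0.3]
grip_width: 1.0
```

Run:
```python
from h import *
go([.486,-.2352,.142],-11)
```

```text
t 3.02 grasp now [ 0.486  -0.2339  0.1378] f [-0.8 -0.5 -0.3] w 1.0
shift cm [-0.02  0.12 -0.42] turn [-0.001  0.003  0.002] q [ 0.72  0.19 -0.36  1.84  0.07  1.13 -1.42]
```

Request:
play_rows:
  targets: "0 0.1 -0.4 0 0 0 1;0 0 0 0 0 0 0;0 0 0 0 0 0 -0.5;0 0 0 0 0 0 -1;0 0 0 0 0 0 -1;0 0 0 0 0 0 -1;0 0 0 0 0 0 -1;0 0 0 0 0 0 -1"

```text
time: 4.03
position: [0.4871, -0.2351, 0.3082]
tool_rot: [3.127, -0.298, 0.001]
ft_force: [0.9, 2.4, 1.1]
grip_width: 0.339
```

Run:
```python
from h import *
go([.486,-.2352,.142],-11)
im=grab('scene');cv2.imwrite('pics/s2.png',cv2.resize(im['pixels'][110:260,70:270],None,fx=3.5,fy=3.5,interpolation=cv2.INTER_CUBIC))
```

```text
t 4.03 grasp now [ 0.4872 -0.2351  0.1442] f [0.9 2.4 1.1] w 0.339
shift cm [-0.1   0.03  0.21] turn [-0.    -0.001  0.002] q [ 0.72  0.18 -0.36  1.83  0.07  1.14 -1.42]
```

View pics/s2.png

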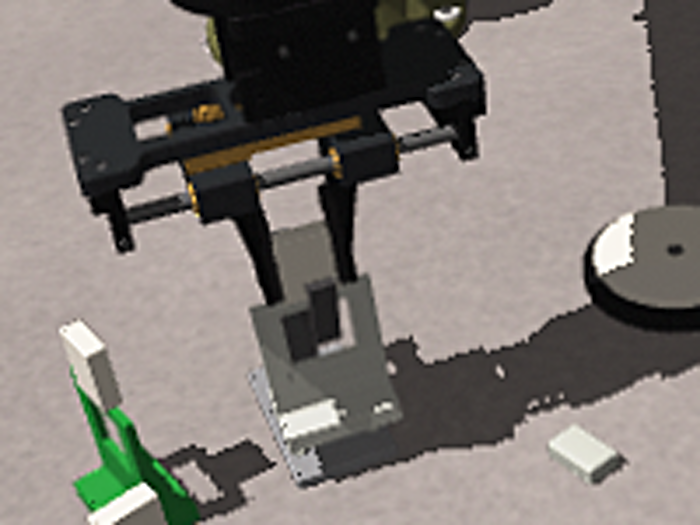

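```bash
cat > clr.py <<'E'
import numpy as np
from scipy.spatial import cKDTree
def seg(a,b,n=80): return np.linspace(a,b,n)
def thick(a,b,h):
    a,b=np.array(a,float),np.array(b,float);d=(b-a)/np.linalg.norm(b-a);n=np.array([-d[1],d[0]])*h
    g=[seg(a+k*n,b+k*n) for k in np.linspace(-1,1,5)];return np.vstack(g)
hook=np.vstack([thick((-70,108),(35,108),2),thick((35,108),(46.6,151.5),2),thick((46.6,151.5),(40,147.5),1.5),thick((-63,0),(-63,108),7)])
T=cKDTree(hook)
def box(x0,x1,z0,z1):
    x,z=np.meshgrid(np.linspace(x0,x1,int((x1-x0)/1)+2),np.linspace(z0,z1,int((z1-z0)/1)+2));return np.c_[x.ravel(),z.ravel()]
stand=np.vstack([box(-22,22,0,12),box(-2.5,2.5,12,40),box(-2.5,2.5,76,84),box(-6,6,84,122),box(-10,10,92,128)])
def clear(ex,ez,tilt):
    # ex,ez = window-top edge centre (stand (0,76)) in hook frame
    t=np.radians(tilt);p=stand-[0,76];P=np.c_[p[:,0]*np.cos(t)-p[:,1]*np.sin(t),p[:,0]*np.sin(t)+p[:,1]*np.cos(t)]+[ex,ez]
    d,i=T.query(P);return d.min(),P[d.argmin()].round(0),P[:,1].min()
def grasp(ex,ez,tilt,h=34):
    t=np.radians(tilt);return ex-h*np.sin(t),ez+h*np.cos(t)
E
python3 - <<'E'
from clr import *
for w in [(6,116,0),(6,118,15),(6,120,30)]: print(w,clear(*w))
for tilt in(30,35,40):
    print(tilt)
    for ez in range(116,168,4):
        r=[(clear(ex,ez,tilt)[0],ex) for ex in np.arange(0,80,1)]
        # best in behind region
        i=[(round(c,1),x) for c,x in r if x<46];print(ez,max(i), 'clear>2:',[x for c,x in r if c>2.][:1],[x for c,x in r if c>2][-1:], 'gaps',[x for c,x in r if c<=2])
E
```

```text
(6, 116, 0) (np.float64(6.000564119183942), array([  8., 116.]), np.float64(40.0))
(6, 118, 15) (np.float64(7.368859273962284), array([  4., 117.]), np.float64(38.895618209775364))
(6, 120, 30) (np.float64(8.770236751164077), array([  4., 119.]), np.float64(43.18206931238265))
30
116 (np.float64(4.8), np.int64(28)) clear>2: [np.int64(0)] [np.int64(31)] gaps [np.int64(32), np.int64(33), np.int64(34), np.int64(35), np.int64(36), np.int64(37), np.int64(38), np.int64(39), np.int64(40), np.int64(41), np.int64(42), np.int64(43), np.int64(44), np.int64(45), np.int64(46), np.int64(47), np.int64(48), np.int64(49), np.int64(50), np.int64(51), np.int64(52), np.int64(53), np.int64(54), np.int64(55), np.int64(56), np.int64(57), np.int64(58), np.int64(59), np.int64(60), np.int64(61), np.int64(62), np.int64(63), np.int64(64), np.int64(65), np.int64(66), np.int64(67), np.int64(68), np.int64(69), np.int64(70), np.int64(71), np.int64(72), np.int64(73), np.int64(74), np.int64(75), np.int64(76), np.int64(77), np.int64(78), np.int64(79)]
120 (np.float64(8.8), np.int64(25)) clear>2: [np.int64(0)] [np.int6
[... 25115 characters left out ...]
4), np.int64(5), np.int64(6), np.int64(7), np.int64(8), np.int64(9), np.int64(10), np.int64(11), np.int64(12), np.int64(13), np.int64(14), np.int64(15), np.int64(16), np.int64(17), np.int64(18), np.int64(19), np.int64(20), np.int64(21), np.int64(22), np.int64(23)]
164 (np.float64(13.5), np.int64(37)) clear>2: [np.int64(26)] [np.int64(79)] gaps [np.int64(0), np.int64(1), np.int64(2), np.int64(3), np.int64(4), np.int64(5), np.int64(6), np.int64(7), np.int64(8), np.int64(9), np.int64(10), np.int64(11), np.int64(12), np.int64(13), np.int64(14), np.int64(15), np.int64(16), np.int64(17), np.int64(18), np.int64(19), np.int64(20), np.int64(21), np.int64(22), np.int64(23), np.int64(24), np.int64(25)]
```

Request:
play_rows:
  targets: "0 0 -0.3 0 0 0 -1;0 0.1 -0.4 0 0 0 -1;0 0.2 -0.4 0 0 0 -1;0 0 0 0 0 0 -1"

```text
time: 4.58
position: [0.4858, -0.2387, 0.3189]
tool_rot: [3.127, -0.299, -0.002]
ft_force: [0.2, 0.8, -1.4]
grip_width: 0.34
```

```bash
cat >> h.py <<'E'
HO=np.array([.480,-.2373]);HY=-9.5
def wp(ex,ez,tilt,yaw=-11,y=0,h=34):
    t=np.radians(tilt);gx=ex-h*np.sin(t);gz=ez+h*np.cos(t);c,s=np.cos(np.radians(HY)),np.sin(np.radians(HY))
    xy=HO+np.array([c*gx-s*y,s*gx+c*y])/1000
    st=ctrl.get_state();R0=Ro.from_rotvec(st['tool_rot']).as_matrix();e=st['position']+(.164+h/1000)*R0[:,2]
    d=(e[:2]-HO)*1000;print('edge now hook',(c*d[0]+s*d[1]).round(1),(-s*d[0]+c*d[1]).round(1),(e[2]*1000).round(1),'tilt',np.degrees(np.arctan2(R0[:2,2]@[c,s],-R0[2,2])).round(1))
    return go([*xy,gz/1000],yaw,tilt)
E
python3 - <<'E'
from h import *
wp(6,122,0)
im=grab('scene');cv2.imwrite('pics/s3.png',cv2.resize(im['pixels'][110:260,70:270],None,fx=3.5,fy=3.5,interpolation=cv2.INTER_CUBIC))
E
```

```text
edge now hook 5.7 -0.4 120.9 tilt -0.1
t 4.58 grasp now [ 0.4856 -0.2387  0.1549] f [ 0.2  0.8 -1.4] w 0.34
shift cm [ 0.01 -0.04 -0.11] turn [0.    0.001 0.001] q [ 0.73  0.17 -0.35  1.82  0.06  1.16 -1.41]
```

View pics/s3.png

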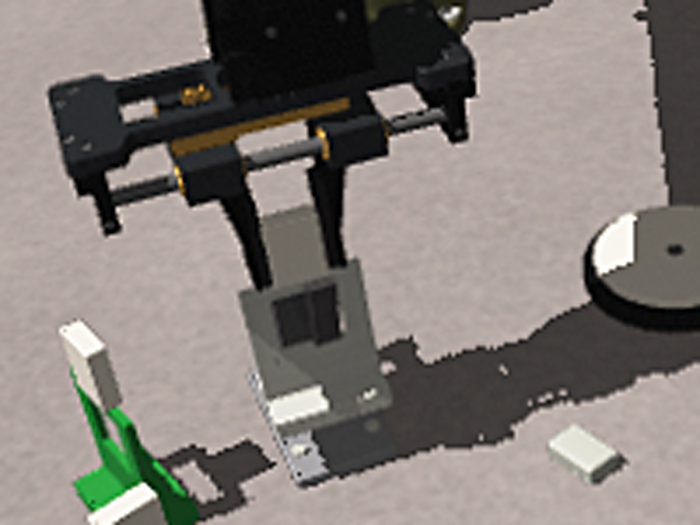

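Stand raised and held, free on the arm (force about the stand's weight). Now tilting around the window edge.

Request:
play_rows:
  targets: "-1.5 0 0 0 0.08 0 -1;-1.6 0 0.05 0 0.08 0 -1;-1.6 0 0.05 0 0.08 0 -1"

```text
time: 5.0
position: [0.4401, -0.2291, 0.3131]
tool_rot: [3.083, -0.292, 0.379]
ft_force: [0.7, 0.6, -2.3]
grip_width: 0.338
```

Run:
```python
from h import *
wp(8,122,35)
```

```text
edge now hook 7.2 0.6 121.0 tilt 14.0
t 5.0 grasp now [ 0.4791 -0.2364  0.154 ] f [ 0.7  0.6 -2.3] w 0.338
shift cm [-6.99  0.05  1.24] turn [-0.002  0.366  0.003] q [ 0.8  -0.01 -0.34  2.03 -0.09  0.89 -1.26]
```

Request:
play_rows:
  targets: "-1.7 0 0 0 0.09 0 -1;-1.7 0 0 0 0.09 0 -1;-1.7 0 0 0 0.09 0 -1;-1.6 0 0 0 0.09 0 -1;0 0 0 0 0 0 -1"

```text
time: 5.62
position: [0.3746, -0.2157, 0.286]
tool_rot: [2.932, -0.278, 0.923]
ft_force: [0.7, 0.1, -1.6]
grip_width: 0.342
```

Run:
```python
from h import *
wp(26,128,35)
im=grab('scene');cv2.imwrite('pics/s4.png',cv2.resize(im['pixels'][110:260,70:270],None,fx=3.5,fy=3.5,interpolation=cv2.INTER_CUBIC))
```

```text
edge now hook 5.8 1.5 123.6 tilt 34.9
t 5.62 grasp now [ 0.4668 -0.2331  0.1515] f [ 0.7  0.1 -1.6] w 0.342
shift cm [1.89 0.1  0.8 ] turn [-0.003  0.001  0.002] q [ 0.77 -0.22 -0.2   2.34 -0.55  0.51 -0.79]
```

View pics/s4.png

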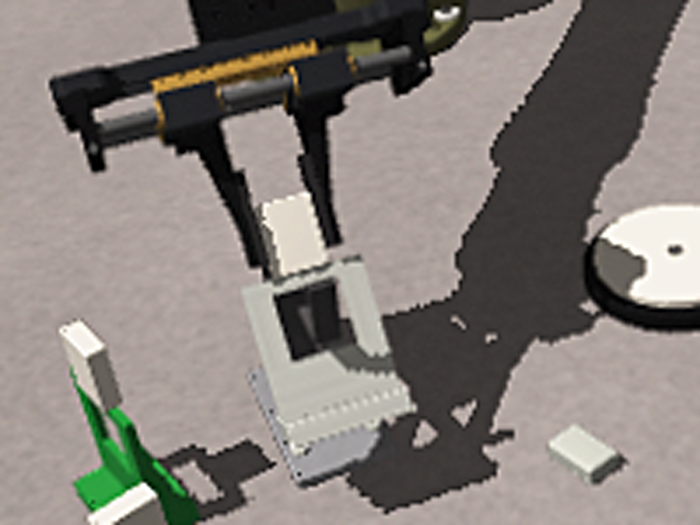

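Request:
play_rows:
  targets: "0.6 0.05 0.25 0 0 0 -1;0.7 0.05 0.3 0 0 0 -1;0.6 0 0.25 0 0 0 -1;0 0 0 0 0 0 -1"

```text
time: 6.18
position: [0.3999, -0.2214, 0.2937]
tool_rot: [2.931, -0.271, 0.925]
ft_force: [-0.2, -0.4, -2.0]
grip_width: 0.341
```

Run:
```python
from h import *
wp(29,148,35)
im=grab('scene');cv2.imwrite('pics/s5.png',cv2.resize(im['pixels'][110:260,70:270],None,fx=3.5,fy=3.5,interpolation=cv2.INTER_CUBIC))
C=cloud(im);px=im['pixels']
# tilt of plate from depth: light plate pixels
H=(C[...,:2]-HO)@np.array([[np.cos(np.radians(HY)),-np.sin(np.radians(HY))],[np.sin(np.radians(HY)),np.cos(np.radians(HY))]])
X=H[...,0]*1000;Y=H[...,1]*1000;Z=C[...,2]*1000
m=(px.min(-1)>120)&(abs(Y)<30)&(X>0)&(X<110)&(Z>30)&(Z<200)
for lo in range(30,190,10):
    k=m&(Z>=lo)&(Z<lo+10)
    if k.sum()>3: print(lo,k.sum(),np.median(X[k]).round(1),Y[k].min().round(1),Y[k].max().round(1))
```

```text
edge now hook 32.0 0.3 131.5 tilt 35.0
t 6.17 grasp now [ 0.4924 -0.2387  0.1594] f [-0.2 -0.4 -2. ] w 0.341
shift cm [ 0.71  0.01 -1.52] turn [-0.004 -0.     0.006] q [ 0.78 -0.18 -0.23  2.28 -0.51  0.5  -0.83]
70 71 68.5 -29.8 29.8
80 502 77.3 -29.8 30.0
90 242 57.2 -29.9 29.6
100 108 50.4 -29.9 29.7
110 76 43.8 -29.6 29.8
120 95 35.1 -29.6 29.6
130 100 30.3 -29.6 29.9
140 100 26.8 -13.6 14.7
150 106 19.9 -24.6 14.9
160 97 12.7 -26.4 15.1
```

View pics/s5.png

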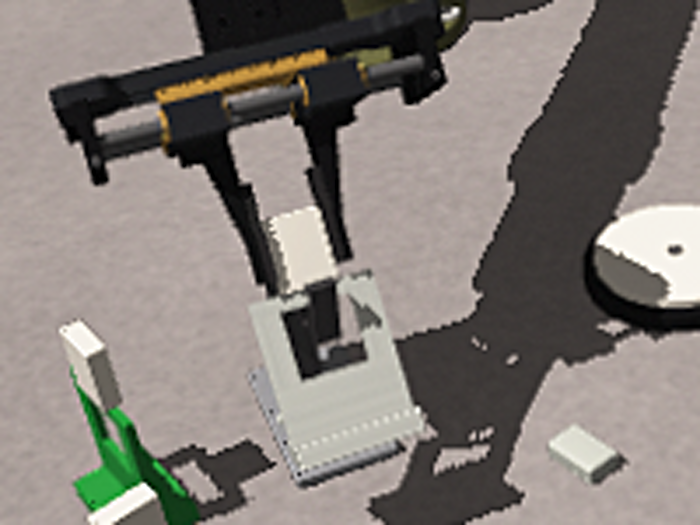

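Request:
play_rows:
  targets: "0.15 0 -0.4 0 0 0 -1;0.2 0 -0.45 0 0 0 -1;0.2 0 -0.4 0 0 0 -1;0 0 0 0 0 0 -1"

```text
time: 6.72
position: [0.3963, -0.2208, 0.3078]
tool_rot: [2.931, -0.272, 0.924]
ft_force: [0.3, 0.5, -2.0]
grip_width: 0.337
```

Run:
```python
from h import *
wp(30,152,35)
```

```text
edge now hook 28.2 0.2 145.6 tilt 35.0
t 6.72 grasp now [ 0.4887 -0.2381  0.1734] f [ 0.3  0.5 -2. ] w 0.337
shift cm [ 0.51  0.   -0.43] turn [-0.003  0.     0.006] q [ 0.78 -0.2  -0.23  2.27 -0.5   0.54 -0.85]
```

Next, up to about (31,153) and then (38,163); shifts along the tilted axes.

Run:
```python
from h import *
wp(31,154,35);wp(38,164,35);wp(50,172,35);wp(100,185,35)
im=grab('scene');cv2.imwrite('pics/s6.png',cv2.resize(im['pixels'][110:260,70:270],None,fx=3.5,fy=3.5,interpolation=cv2.INTER_CUBIC))
```

```text
edge now hook 28.2 0.2 145.6 tilt 35.0
t 6.72 grasp now [ 0.4887 -0.2381  0.1734] f [ 0.3  0.5 -2. ] w 0.337
shift cm [ 0.7   0.   -0.53] turn [-0.003  0.     0.006] q [ 0.78 -0.2  -0.23  2.27 -0.5   0.54 -0.85]
edge now hook 28.2 0.2 145.6 tilt 35.0
t 6.72 grasp now [ 0.4887 -0.2381  0.1734] f [ 0.3  0.5 -2. ] w 0.337
shift cm [ 1.85 -0.01 -0.95] turn [-0.003  0.     0.006] q [ 0.78 -0.2  -0.23  2.27 -0.5   0.54 -0.85]
edge now hook 28.2 0.2 145.6 tilt 35.0
t 6.72 grasp now [ 0.4887 -0.2381  0.1734] f [ 0.3  0.5 -2. ] w 0.337
shift cm [ 3.29 -0.04 -0.92] turn [-0.003  0.     0.006] q [ 0.78 -0.2  -0.23  2.27 -0.5   0.54 -0.85]
edge now hook 28.2 0.2 145.6 tilt 35.0
t 6.72 grasp now [ 0.4887 -0.2381  0.1734] f [ 0.3  0.5 -2. ] w 0.337
shift cm [ 8.13 -0.13  0.88] turn [-0.003  0.     0.006] q [ 0.78 -0.2  -0.23  2.27 -0.5   0.54 -0.85]
```

View pics/s6.png

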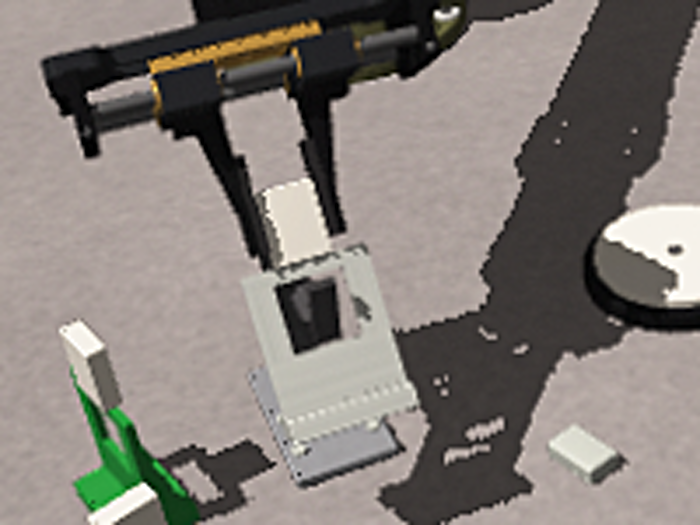

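Request:
play_rows:
  targets: "0.25 0 -0.4 0 0 0 -1;0.35 0 -0.3 0 0 0 -1;0.4 0 -0.1 0 0 0 -1;0.35 0 -0.05 0 0 0 -1;0 0 0 0 0 0 -1"

```text
time: 7.4
position: [0.4029, -0.2219, 0.3233]
tool_rot: [2.932, -0.272, 0.923]
ft_force: [-0.7, -0.1, -1.8]
grip_width: 0.338
```

Run:
```python
from h import *
wp(50,174,35);wp(110,185,35)
im=grab('scene');cv2.imwrite('pics/s7.png',cv2.resize(im['pixels'][110:260,70:270],None,fx=3.5,fy=3.5,interpolation=cv2.INTER_CUBIC))
```

```text
edge now hook 34.8 0.2 161.0 tilt 35.0
t 7.4 grasp now [ 0.4952 -0.2392  0.1889] f [-0.7 -0.1 -1.8] w 0.338
shift cm [ 1.97 -0.03 -0.19] turn [-0.004  0.001  0.006] q [ 0.79 -0.21 -0.24  2.24 -0.48  0.57 -0.88]
edge now hook 34.8 0.2 161.0 tilt 35.0
t 7.4 grasp now [ 0.4952 -0.2392  0.1889] f [-0.7 -0.1 -1.8] w 0.338
shift cm [ 7.52 -0.14  2.34] turn [-0.004  0.001  0.006] q [ 0.79 -0.21 -0.24  2.24 -0.48  0.57 -0.88]
```

View pics/s7.png

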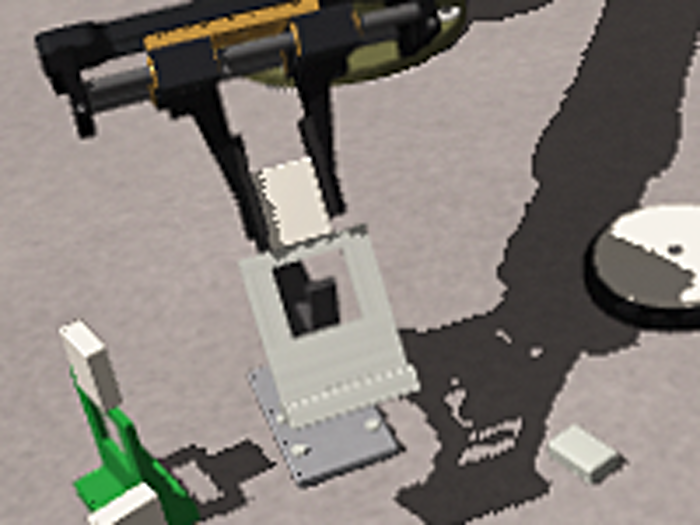

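Request:
play_rows:
  targets: "0.5 0 0 0 0 0 -1;0.7 0 0 0 0 0 -1;1 0 0 0 0 0 -1;1.5 0 0 0 0 0 -1;2 0 0 0 0 0 -1;1.5 0 0 0 0 0 -1;0 0 0 0 0 0 -1"

```text
time: 8.32
position: [0.4655, -0.2334, 0.3676]
tool_rot: [2.932, -0.272, 0.925]
ft_force: [-1.1, -0.7, -2.5]
grip_width: 0.339
```

Run:
```python
from h import *
wp(110,220,0)
im=grab('scene');cv2.imwrite('pics/s8.png',cv2.resize(im['pixels'][80:260,60:300],None,fx=3.2,fy=3.2,interpolation=cv2.INTER_CUBIC))
```

```text
edge now hook 98.7 -0.7 205.5 tilt 35.0
t 8.32 grasp now [ 0.5581 -0.2507  0.2333] f [-1.1 -0.7 -2.5] w 0.339
shift cm [13.12 -0.1   3.04] turn [-0.002 -0.611  0.007] q [ 0.8  -0.12 -0.31  2.07 -0.36  0.62 -1.04]
```

View pics/s8.png

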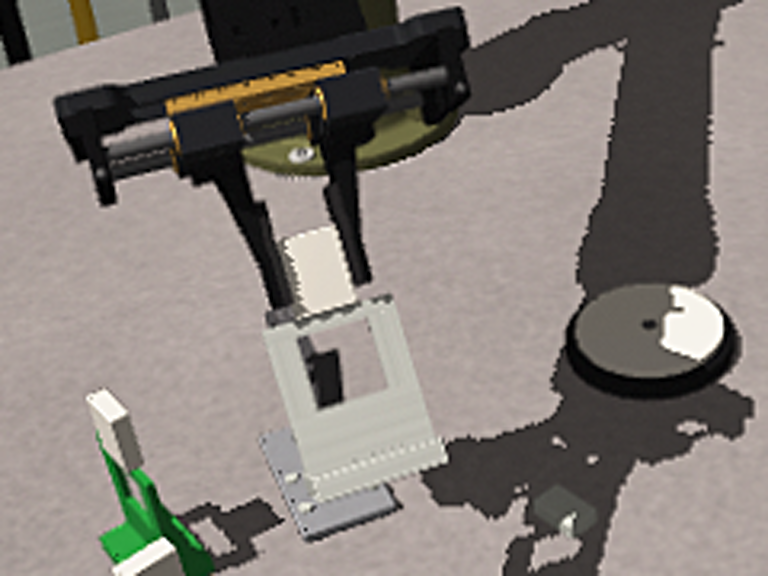

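Request:
play_rows:
  targets: "2 0 0 0 -0.1 0 -1;2 0 0 0 -0.1 0 -1;2 0 0 0 -0.1 0 -1;2 0 0 0 -0.1 0 -1;2 0 0 0 -0.1 0 -1;2 0 0 0 -0.1 0 -1;0 0 0 0 0 0 -1"

```text
time: 9.25
position: [0.5727, -0.2553, 0.4026]
tool_rot: [-3.123, 0.299, 0.027]
ft_force: [0.9, 0.0, -2.3]
grip_width: 0.34
```

Run:
```python
from h import *
go([.4615,.0125,.20],-11)
a=grab('scene')
cv2.imwrite('pics/s9.png',cv2.resize(a['pixels'][80:260,60:300],None,fx=3.2,fy=3.2,interpolation=cv2.INTER_CUBIC))
b=grab('top');cv2.imwrite('pics/t9.png',b['pixels'])
```

```text
t 9.25 grasp now [ 0.57   -0.2544  0.2386] f [ 0.9  0.  -2.3] w 0.34
shift cm [-15.94 -24.17   4.19] turn [-0.002  0.017  0.001] q [ 0.69  0.3  -0.39  1.5   0.12  1.38 -1.47]
```

View pics/s9.png

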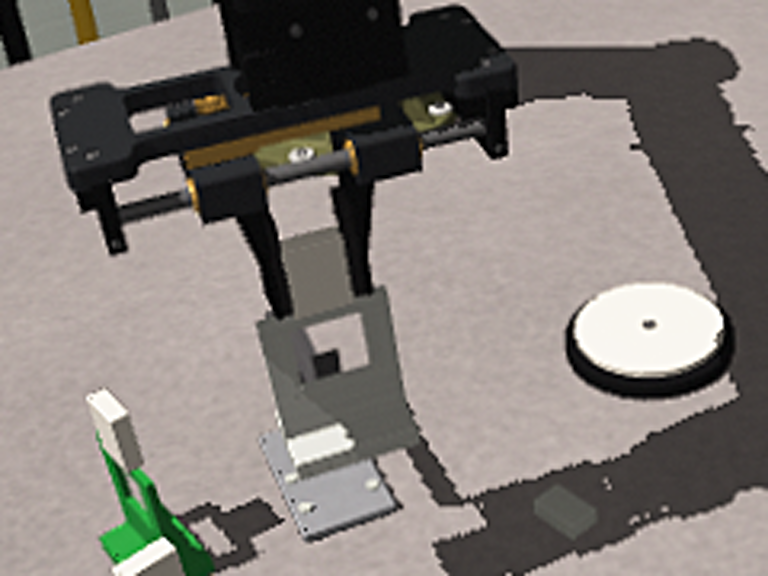

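Run:
```python
from h import *
for n in('scene','top'):
    im=load(n);px=im['pixels'].min(-1);c=proj(im,[.4615,.0125,.02]);C=cloud(im)
    u,v=np.round(c).astype(int);w=px[v-5:v+6,u-5:u+6].astype(float);wt=np.clip(np.median(w)-w-15,0,None)
    yy,xx=np.mgrid[v-5:v+6,u-5:u+6];print(n,c,w.min(),'dot',(xx*wt).sum()/wt.sum(),(yy*wt).sum()/wt.sum(),onplane(im,(xx*wt).sum()/wt.sum(),(yy*wt).sum()/wt.sum(),.02).round(4))
    m=(px>120)&(abs(C[...,2]-.02)<.008)&(np.hypot(C[...,0]-.4615,C[...,1]-.0125)<.058)
    q=max(cv2.findContours(m.astype('uint8'),0,1)[0],key=len);h=cv2.convexHull(q).reshape(-1,2)
    W=np.array([onplane(im,*p,.02)[:2] for p in h],'float32');print(m.sum(),cv2.minEnclosingCircle(W), 'f',C[m].mean(0))
# tilt of held stand: plate points vs z in stand frame
st=ctrl.get_state();R0=Ro.from_rotvec(st['tool_rot']).as_matrix();g=st['position']+.164*R0[:,2]
im=load('scene');C=cloud(im);L=(C-g)@R0*1000  # tool frame: x=stand x, y=-stand y, z down
m=(abs(L[...,0])<30)&(abs(L[...,1])<31)&(L[...,2]>-20)&(L[...,2]<112)
for lo in range(-15,112,9):
    k=m&(L[...,2]>=lo)&(L[...,2]<lo+9)
    if k.sum()>3: print(lo,k.sum(),np.percentile(L[...,0][k],[10,50,90]).round(1),L[...,1][k].min().round(1),L[...,1][k].max().round(1))
print('z max',L[...,2][m].max())
```

```text
scene [260.84107838 180.5254765 ] 52.0 dot 262.44815083393763 180.97171863669325 [0.465  0.0143 0.02  ]
1028 ((0.4682462811470032, 0.011398613452911377), 0.05420662835240364) f [0.46678691 0.01211378 0.01779063]
top [226.2821064  209.49555937] 106.0 dot 226.2654232424677 209.26829268292684 [0.462  0.0126 0.02  ]
1814 ((0.4616922438144684, 0.012501298449933529), 0.05300898849964142) f [0.46145801 0.01209915 0.0193742 ]
-15 203 [-2.9  5.8 12.7] -26.7 26.0
-6 178 [ 4.9  6.5 12.8] -23.7 24.4
3 164 [ 4.8  6.5 12.6] -23.3 23.4
12 165 [ 4.8  6.6 12.6] -23.9 23.4
21 114 [0.  4.9 7. ] -30.9 30.7
30 163 [1.  2.4 3.3] -30.9 30.7
39 79 [1.  2.2 3.5] -30.5 30.6
48 86 [1.  2.4 3.6] -30.6 30.5
57 83 [1.1 2.4 3.5] -30.6 30.9
66 142 [-1.   2.1  3.6] -30.9 30.8
75 170 [1.2 2.6 3.7] -30.5 30.7
84 161 [1.  2.3 3.6] -30.6 30.1
93 449 [ 1.7  8.1 20.7] -31.0 29.9
102 191 [11.8 21.5 22.9] -30.9 29.9
111 9 [20.2 21.7 22.1] -24.0 26.8
z max 111.88829324831472
```

Request:
play_rows:
  targets: "-1 -1.5 0.2 0 0.008 0 -1;-1.7 -2.6 0.5 0 0.008 0 -1;-2 -3 0.5 0 0 0 -1;-2 -3 0.5 0 0 0 -1;-2 -3 0.5 0 0 0 -1;-2 -3 0.5 0 0 0 -1;-2 -3 0.4 0 0 0 -1;-1.5 -2.3 0.3 0 0 0 -1;-0.8 -1.2 0 0 0 0 -1;0 0 0 0 0 0 -1"

```text
time: 10.6
position: [0.4532, 0.0001, 0.3683]
tool_rot: [3.113, -0.318, 0.031]
ft_force: [-0.1, 0.8, -3.0]
grip_width: 0.337
```

Run:
```python
from h import *
go([.4637,.0128,.131],-11)
```

```text
t 10.6 grasp now [ 0.4563 -0.0021  0.2043] f [-0.1  0.8 -3. ] w 0.337
shift cm [ 0.62 -1.52  7.33] turn [ 0.01  -0.021 -0.012] q [ 0.54 -0.07 -0.57  1.95 -0.03  1.23 -1.8 ]
```

Request:
play_rows:
  targets: "0.3 -0.7 1 0.005 -0.01 -0.012 -1;0.2 -0.6 1.2 0.003 -0.01 0 -1;0 0 1.2 0 0 0 -1;0 0 1 0 0 0 -1;0 0 0.5 0 0 0 -1;0 0 0 0 0 0 -1"

```text
time: 11.35
position: [0.4623, 0.0088, 0.3145]
tool_rot: [3.126, -0.308, -0.003]
ft_force: [-0.2, -0.1, -2.9]
grip_width: 0.34
```

Run:
```python
from h import *
go([.4637,.0128,.131],-11)
a=grab('scene');b=grab('top')
A=cv2.resize(a['pixels'][110:230,200:340],None,fx=3.5,fy=3.5,interpolation=cv2.INTER_CUBIC)
B=cv2.resize(b['pixels'][150:260,170:280],None,fx=2.8,fy=2.8,interpolation=cv2.INTER_CUBIC)
B=cv2.copyMakeBorder(B,0,A.shape[0]-B.shape[0],0,0,0);cv2.imwrite('pics/s10.png',np.hstack([A,B]))
```

```text
t 11.35 grasp now [0.4619 0.0088 0.1505] f [-0.2 -0.1 -2.9] w 0.34
shift cm [ 0.07 -0.42  1.95] turn [ 0.001  0.002 -0.004] q [ 0.52  0.01 -0.59  1.99  0.01  1.14 -1.85]
```

View pics/s10.png

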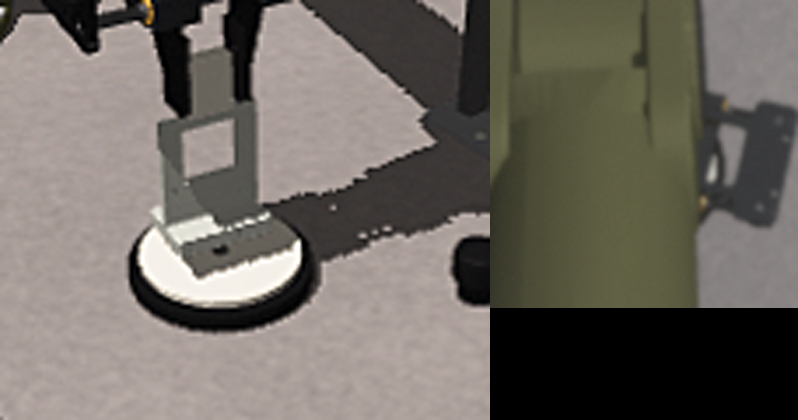

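Request:
play_rows:
  targets: "0.05 -0.2 0.4 0 0 0 -1;0 -0.15 0.4 0 0 0 -1;0 0 0.3 0 0 0 -1;0 0 0.1 0 0 0 -1;0 0 0 0 0 0 -1"

```text
time: 12.08
position: [0.464, 0.0126, 0.3033]
tool_rot: [3.125, -0.308, 0.002]
ft_force: [0.6, 0.1, -2.3]
grip_width: 0.338
```

Run:
```python
from h import *
go([.4637,.0128,.131],-11)
a=grab('scene')
cv2.imwrite('pics/s11.png',cv2.resize(a['pixels'][110:230,200:340],None,fx=5,fy=5,interpolation=cv2.INTER_CUBIC))
st=ctrl.get_state();R0=Ro.from_rotvec(st['tool_rot']).as_matrix();g=st['position']+.164*R0[:,2]
C=cloud(a);L=(C-g)@R0*1000
for lo in range(20,125,6):
    k=(abs(L[...,0])<40)&(abs(L[...,1])<31)&(L[...,2]>=lo)&(L[...,2]<lo+6)
    if k.sum()>3: print(lo,k.sum(),np.percentile(L[...,0][k],[10,50,90]).round(1))
```

```text
t 12.07 grasp now [0.4642 0.0124 0.1393] f [ 0.6  0.1 -2.3] w 0.338
shift cm [-0.04 -0.01  0.83] turn [ 0.001 -0.001 -0.004] q [ 0.51  0.03 -0.6   2.    0.02  1.11 -1.86]
20 32 [3.4 5.1 8.4]
26 52 [0.4 2.2 4.8]
32 58 [-0.1  2.1  4. ]
38 28 [0.8 2.8 3.9]
44 27 [0.5 1.9 3.3]
50 31 [0.4 2.8 4.3]
56 26 [0.2 2.7 3.9]
62 33 [0.4 2.9 4.9]
68 56 [-0.4  3.   4.6]
74 61 [1.4 3.5 4.9]
80 61 [1.5 3.3 5.4]
86 59 [2.  3.5 5.2]
92 56 [2.4 3.9 5.5]
98 220 [ 3.4 14.1 23.7]
104 65 [21.5 23.4 24.9]
110 14 [-4.9 22.3 24.1]
116 185 [11.9 24.5 36.8]
122 69 [-4.5 21.7 37.5]
```

View pics/s11.png

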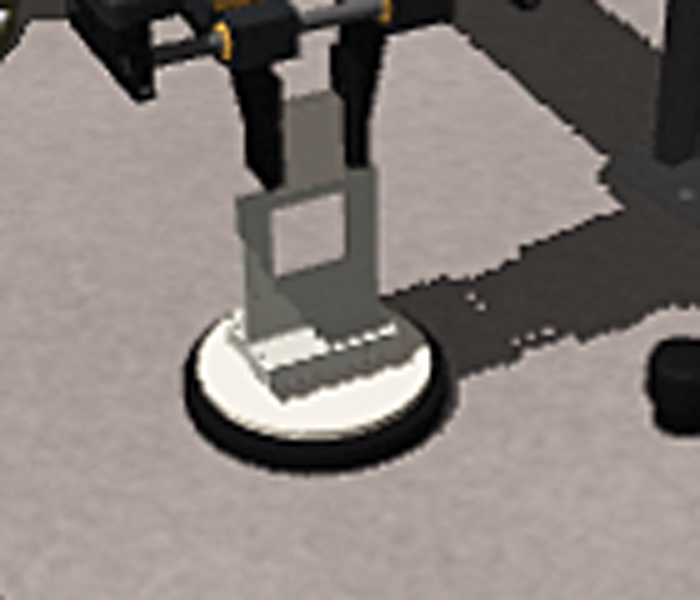

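Request:
play_rows:
  targets: "-0.02 0 0.2 0 0 0 -1;0 0 0.2 0 0 0 -1;0 0 0.15 0 0 0 -1;0 0 0 0 0 0 -1"

```text
time: 12.62
position: [0.4639, 0.0125, 0.2975]
tool_rot: [3.125, -0.308, 0.002]
ft_force: [1.1, -0.6, -1.7]
grip_width: 0.337
```

Run:
```python
from h import *
go([.4637,.0128,.131],-11)
```

```text
t 12.62 grasp now [0.4641 0.0123 0.1335] f [ 1.1 -0.6 -1.7] w 0.337
shift cm [-0.03 -0.02  0.25] turn [ 0.001 -0.002 -0.004] q [ 0.51  0.04 -0.6   2.01  0.03  1.1  -1.87]
```

Request:
play_rows:
  targets: "0 0 0.1 0 0 0 -1;0 0 0.08 0 0 0 -1;0 0 0 0 0 0 -1"

```text
time: 13.0
position: [0.4639, 0.0125, 0.2957]
tool_rot: [3.125, -0.308, 0.002]
ft_force: [0.4, -0.6, -1.5]
grip_width: 0.341
```

Run:
```python
from h import *
go([.4637,.0128,.130],-11)
```

```text
t 13.0 grasp now [0.4642 0.0123 0.1317] f [ 0.4 -0.6 -1.5] w 0.341
shift cm [-0.03 -0.02  0.17] turn [ 0.001 -0.002 -0.005] q [ 0.51  0.04 -0.6   2.01  0.03  1.09 -1.87]
```

Request:
play_rows:
  targets: "0 0 0.08 0 0 0 -1;0 0 0.06 0 0 0 -1;0 0 0 0 0 0 -1"

```text
time: 13.38
position: [0.4642, 0.0126, 0.2947]
tool_rot: [3.125, -0.308, 0.003]
ft_force: [-0.1, 0.8, -2.3]
grip_width: 0.337
```

Run:
```python
from h import *
go([.4637,.0128,.130],-11)
```

```text
t 13.38 grasp now [0.4645 0.0123 0.1307] f [-0.1  0.8 -2.3] w 0.337
shift cm [-0.05 -0.01  0.07] turn [ 0.001 -0.002 -0.004] q [ 0.51  0.04 -0.6   2.01  0.03  1.09 -1.87]
```

Request:
play_rows:
  targets: "0 0 0.08 0 0 0 -1;0 0 0.05 0 0 0 -1;0 0 0 0 0 0 -1"

```text
time: 13.75
position: [0.4645, 0.0126, 0.2946]
tool_rot: [3.125, -0.308, 0.005]
ft_force: [-1.2, 0.7, 1.4]
grip_width: 0.339
```

Run:
```python
from h import *
go([.4637,.0128,.130],-11)
```

```text
t 13.75 grasp now [0.465  0.0123 0.1306] f [-1.2  0.7  1.4] w 0.339
shift cm [-0.08 -0.    0.06] turn [ 0.001 -0.003 -0.005] q [ 0.51  0.04 -0.6   2.01  0.03  1.09 -1.87]
```

Request:
play_rows:
  targets: "0 0 0.06 0 0 0 -1;0 0 0 0 0 0 -0.28;0 0 0 0 0 0 -0.2;0 0 0 0 0 0 0;0 0 0 0 0 0 0.3;0 0 0 0 0 0 0.5;0 0 0 0 0 0 0.5"

```text
time: 14.62
position: [0.4647, 0.0126, 0.2935]
tool_rot: [3.125, -0.308, 0.007]
ft_force: [-0.2, -0.0, -1.2]
grip_width: 0.714
```

Run:
```python
from h import *
go([.4637,.0128,.130],-11)
a=grab('scene')
cv2.imwrite('pics/s12.png',cv2.resize(a['pixels'][110:230,200:340],None,fx=5,fy=5,interpolation=cv2.INTER_CUBIC))
```

```text
t 14.62 grasp now [0.4654 0.0123 0.1295] f [-0.2 -0.  -1.2] w 0.714
shift cm [-0.11  0.   -0.05] turn [ 0.001 -0.004 -0.004] q [ 0.51  0.04 -0.6   2.01  0.03  1.09 -1.87]
```

View pics/s12.png

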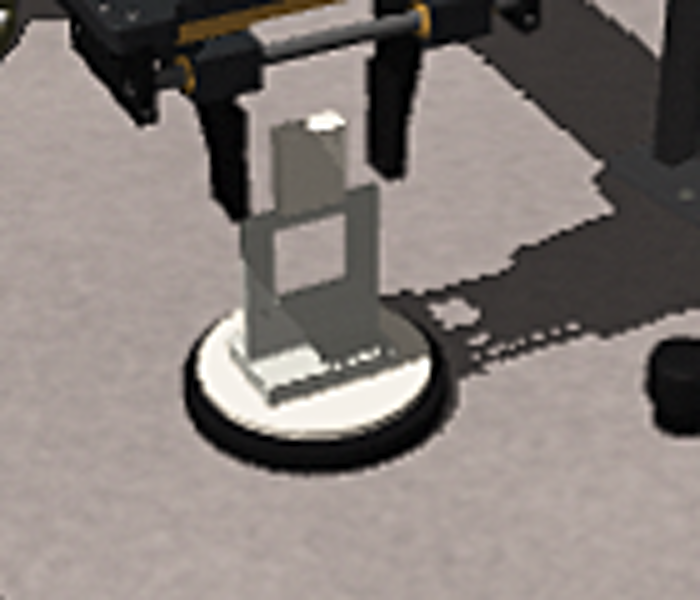

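Stand on the plate, released (fingers at crop (230,160) and (390,120), clear of the grip). Retreating straight up, then aside so the top camera sees it.

Request:
play_rows:
  targets: "0 0 0 0 0 0 1;0 0 -1 0 0 0 1;0 0 -2 0 0 0 1;0 0 -2.5 0 0 0 1;0 0 -2.5 0 0 0 1;0 0 -2 0 0 0 1;0 4 0 0 0 0 1;0 5 0 0 0 0 1;0 5 0 0 0 0 1;0 5 0 0 0 0 1;0 5 0 0 0 0 1;0 3 0 0 0 0 1;0 0 0 0 0 0 1"

```text
time: 16.3
position: [0.4113, -0.2587, 0.407]
tool_rot: [3.123, -0.301, 0.026]
ft_force: [-0.6, 0.1, -0.4]
grip_width: 1.0
```

Run:
```python
from h import *
print({k:v for k,v in ctrl.get_state().items() if k in('time','position','ft_force')})
a=grab('scene');b=grab('top');cv2.imwrite('pics/sF.png',a['pixels']);cv2.imwrite('pics/tF.png',cv2.resize(b['pixels'][120:270,50:300],None,fx=3,fy=3,interpolation=cv2.INTER_CUBIC))
for n,im in(('top',b),('scene',a)):
    C=cloud(im);px=im['pixels'].min(-1)
    near=np.hypot(C[...,0]-.463,C[...,1]-.0125)<.055
    m=near&(C[...,2]>.134)&(C[...,2]<.15)&(px>90);r=cv2.minAreaRect(np.argwhere(m)[:,::-1].astype('float32'))
    w=onplane(im,*r[0],.142);print(n,m.sum(),'grip top',w.round(4),C[m].mean(0).round(4))
    m=near&(C[...,2]>.027)&(C[...,2]<.037);print('foot',m.sum(),C[m].min(0).round(4),C[m].max(0).round(4),C[m].mean(0).round(4),C[m].mean(0).round(4)[2])
```

```text
{'time': 16.3, 'position': array([ 0.41128222, -0.25866522,  0.4070099 ]), 'ft_force': array([-0.56351244,  0.08044624, -0.36214498])}
top 102 grip top [0.4648 0.0089 0.142 ] [0.4649 0.0087 0.1413]
foot 405 [ 0.4385 -0.0259  0.027 ] [0.4915 0.0423 0.0369] [0.4607 0.0087 0.0314] 0.0314
scene 51 grip top [0.4751 0.0053 0.142 ] [0.4697 0.0091 0.1382]
foot 279 [ 0.4405 -0.0229  0.027 ] [0.4942 0.0433 0.037 ] [0.475  0.0084 0.0307] 0.0307
```

View pics/sF.png

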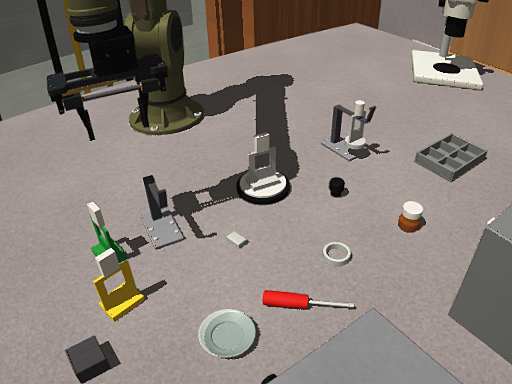

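View pics/tF.png

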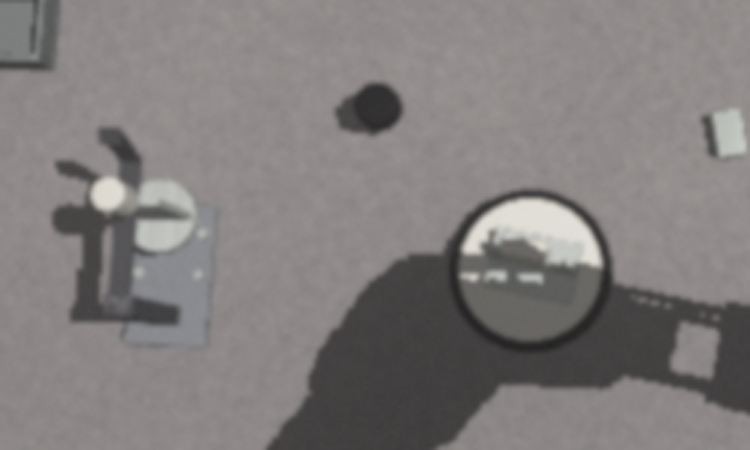

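Run:
```python
from h import *
a=load('scene');b=load('top')
A=cv2.resize(a['pixels'][130:206,230:296],None,fx=6,fy=6,interpolation=cv2.INTER_NEAREST)
B=cv2.resize(b['pixels'][180:240,196:256],None,fx=6,fy=6,interpolation=cv2.INTER_NEAREST)
B=cv2.convertScaleAbs(B,alpha=1.3);B=cv2.copyMakeBorder(B,0,A.shape[0]-B.shape[0],0,0,0);cv2.imwrite('pics/zz.png',np.hstack([A,B]))
# foot from height in top: mask by height >26mm and outline
C=cloud(b);g=Ro.from_euler('z',11,degrees=True).as_matrix()
Q=(C-[.4616,.0125,0])@g.T*1000
m=(np.hypot(Q[...,0],Q[...,1])<50)&(Q[...,2]>27)&(Q[...,2]<36)
print(m.sum(),np.percentile(Q[m],[1,5,95,99],0).round(1))
C=cloud(a);Q=(C-[.4665,.0125,0])@g.T*1000
m=(np.hypot(Q[...,0],Q[...,1])<50)&(Q[...,2]>28)&(Q[...,2]<35)
print(m.sum(),np.percentile(Q[m],[1,5,95,99],0).round(1))
for n,im,c in(('top',b,(.4616,.0125,0)),('sc',a,(.4655,.013,0))):
    C=cloud(im);Q=(C-c)@g.T*1000
    m=(abs(Q[...,0])<12)&(abs(Q[...,1])<50)&(Q[...,2]>45)&(Q[...,2]<106);
    if m.sum()>5:print(n,'plate',m.sum(),np.percentile(Q[m],[1,50,99],0).round(1))
```

```text
404 [[-19.4 -34.5  27.2]
 [-17.5 -32.3  28.3]
 [ 24.8  26.1  34.1]
 [ 25.9  28.1  35.1]]
226 [[-16.8 -32.3  28.1]
 [  0.3 -30.6  28.4]
 [ 22.   28.3  33.5]
 [ 23.3  31.   34.8]]
top plate 90 [[  1.2 -34.6  45.5]
 [  2.2 -15.8  91.3]
 [  6.8  29.4 105.2]]
sc plate 463 [[ -2.3 -32.6  45.6]
 [  3.4  -1.6  73.2]
 [  7.8  30.5 104.9]]
```

View pics/zz.png

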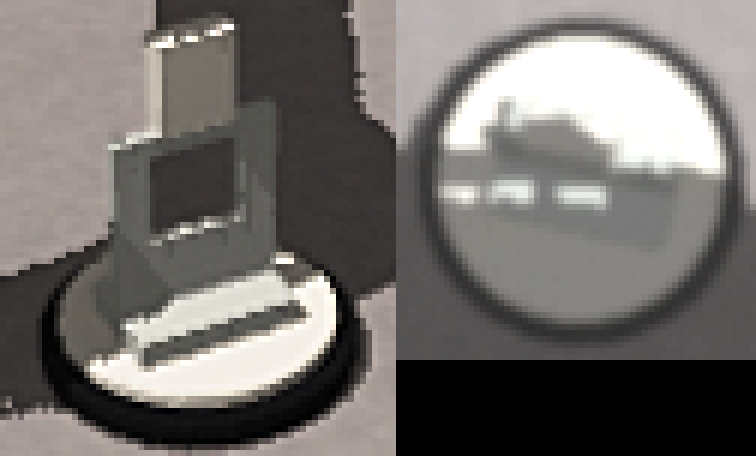

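Run:
```python
from h import *
print(ctrl.close_job())
```

```text
the job is handed in; nothing more can be done
None
```

The rectangular-footed stand is off its hook and standing upright on the round stage plate, about 2–4 mm off centre. I released it and moved the gripper away before handing in.

I gripped it by its white block, raised it about 11 mm, tilted its foot out 35° and backed it over the barbed tip. I then set it down with about 1.5 N of push. The job finished at about 16.4 s of the 48 s allowed.

Last checks:
- **Placement:** the stand is upright with its foot flat inside the white disc. I left the offset as it was rather than regrip. The two cameras disagree slightly on it: the top view gives about (+3, −3) mm and the scene view about (+1, −1) mm. They also differ by about 4 mm on where the stage itself is, so I aimed between the two readings.
- **Tilt before release:** depth readings suggested the held stand leaned 1–2° just before it touched down. After release it looks flat.
- **Round-footed stand:** it is still hanging on its hook.
- **Other objects:** the other items are still on the table, and the wrist force read no more than about 3 N whenever I checked.

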